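# Put the sample into the photometer's beam and take a reading

### The arm

A 6-joint arm with a two-finger parallel gripper is mounted at the origin on a cart in front of the work surface, level with it; the furniture and walls round the work are solid. World frame = base frame: x ahead of the robot, y to its left, z up, the work surface at z = 0. Lengths are in m, angles in rad, forces in N, time in s.
With the tool pointing down it reaches from about 0.325 to 0.9 m from the base axis. Payload 6.1 kg.
Tool frame: the origin (TCP) lies at the very end of the fingers, on their centre line; the grasp point (between the pads) lies 19 mm behind it; z points along the fingers, y is the line along which they close (so a half turn about z gives the same grasp; the last joint's range is limited). The gripper opens to 87 mm and grips with 3 to 60 N. Pads are 19 mm wide; open, the fingers measure 117 mm over their backs; the gripper's body (75 mm by 190 mm) begins 51 mm behind the grasp point.
Start: joints at [1.1, 0.22, 1.526, -0, 1.395, -0.126], TCP at [0.211, 0.588, 0.223] pointing down, gripper open.
Joint ranges: [-2.98, 2.98], [-0.91, 2.08], [0.09, 2.57], [-1.24, 4.39], [0.2, 2.65], [-2.68, 2.68]. Speed limits (rad/s): [2.57, 2.57, 3.01, 3.14, 3.14, 3.14].

### API

Orientations are given as a unit quaternion [x, y, z, w].
In Python, from workcell import bot gives the robot as it stands. The module is installed in compiled form; this text tells all that it offers.
- The arm moves only by the tool servo_tool, never from a script. Its argument "targets" is text: rows parted by semicolons, each of 7 numbers parted by spaces: the shift along the tool's x, y, z in cm, then the turn, a rotation vector about the tool's x, y, z in rad, then the opening in per cent of the stroke, from 0 (shut) to 100 (fully open). In form: dx dy dz wx wy wz claw; .... A call has 1 to 10 rows; each row is the pose to reach, as a shift and turn from the pose commanded when the call began, along the tool's axes at that moment; what a row does not reach only later rows make up. A row lasts 1/10 s, in which the tool goes at most 50 mm and 8.59 degrees, less where a joint would pass 70% of its speed; a pose out of reach is approached as far as the arm can. A call with a gripper value outside its range is refused whole. The fingers move at their own pace and stop on an object; the grip force is fixed at half the most. Time passes only in rows, so rows that repeat a pose let the fingers close. It gives the time, the measured TCP pose, the force, the opening and the grip force at its end, in the units of the state.
- bot.get_state(): the state, without advancing time (a new reading comes with each control period).
- bot.camera(name): name is "side" or "top"; returns the picture (384x512x3 uint8, blue, green, red); there is no depth.
- bot.get_calibration(name): a dict with "fx", "fy", "cx", "cy" (pixels), "R" (3x3) and "t" (3): a world point X has camera coordinates R X + t. Camera axes: x right, y down, z forward; pixel columns grow to the right and rows downward; lengths in m; the calibration is good to about 2 mm. A picture is of the moment at which its call begins. get_calibration takes no time and is no camera call.
- bot.job_done(): hands the job in; it is judged then, once.
The state is a dict: "clock": time; "joint_positions": joint angles; "dq": joint speeds; "effort": joint torques, N m; "position": TCP position; "orientation": TCP orientation; "contact_force": force on the tool from outside, world axes, zero at the start; "moment": the same for the moment, N m; "gripper_width": finger opening in m; "grip_force": force on a finger pad.
Only numpy, scipy, OpenCV 4.12 (cv2) and the standard library are available. Lean on these libraries where they do the work, as an engineer would, in place of code of your own. Each camera call takes 0.05 s, during which the arm holds its last target. There are 200 camera calls.

### The job

Take a reading of the vial that already stands in the photometer's sliding carriage: push the carriage in by its front plate until it has gone past the stop pin, then let go, so that it springs back and rests against the pin with the vial in the light beam. Then press the large round read key down and let it come up again. Only push with the fingers: leave the vial standing in its pocket without touching it (fingerprints spoil the reading), and do not disturb the other things on the bench.

Things in the scene. Friction and masses are not known exactly. Their poses are not given: they have to be found in the camera images.
- photometer: White and grey bench photometer, fixed, 182 x 130 mm. Origin at bench level; x = the way the carriage is pushed in, y to the left of that, z up. Base plate x -77 to 105 mm, 18 mm high. Lamp and detector heads, 70 mm high, left and right of the carriage (x -42 to -6 mm, lens tubes reach in to 19.5 mm from the middle line). Console behind (x 19 to 103 mm), 64 mm high, with display and keys.
- push_plate (a point): Middle of the front face of the carriage's upright push plate (faces photometer -x), 48 mm above the bench; moves with the carriage. Plate 52 mm wide, 26 to 68 mm above the bench, with a rubber pad 40 mm wide; nothing stands in front of it. Pocket and vial begin 26 mm behind the point. A steel striker arm reaches out beside the plate to photometer -y, 22 to 45 mm from the middle.
- carriage (a joint): How far the carriage is pushed in along photometer x, m: 0 = out (start), 0.036 = against the stop pin, vial in the beam, 0.052 = rear end stop. A spring presses it outward with 4 N at 0, 7 N at 0.052; the pin's click adds up to 4 N from 0.010 to 0.036, a damper 2 N at 50 mm/s. Let go beyond 0.038 it returns to 0.036 and stays; let go earlier it springs back to 0.
- pin_top (a point): Top of the round steel stop pin, 8 mm thick, 38 mm above the bench when up, in a brass bushing 37 mm to the photometer's -y side of the middle line (x -62 mm). Sprung upward; the passing striker pushes it down and it rises again behind it. Pressing it down would set the carriage free: no need to touch it.
- sample_center (a point): Centre (half-way up) of the small clear vial with a white cap, 23 mm across, 42 mm tall, loose in a square pocket 18 mm deep in the carriage; its foot is 26 mm and its top 68 mm above the bench. Its axis is 42 mm behind the push plate's front face.
- beam (a point): Fixed point where the light beam, along the photometer's y, crosses the carriage's middle line, 50 mm above the bench.
- read_key_top (a point): Top centre of the large round grey read key, 28 mm across, at the photometer's -y side of the console's top; its flat top is 85 mm above the bench when up, 9 mm above its black collar, which is 44 mm across. It moves straight down when pressed.
- read_key (a joint): How far the read key is pressed, in m: 0 = up, 0.005 = fully down, which takes 4.5 N; it springs back up when let go.
- vial_next: A small clear vial with a white cap (23 x 42 mm) standing on the bench left of the photometer; origin at its foot. Leave alone.
- vial_last: A vial with a black cap (28 x 55 mm) standing on the bench left of the photometer; origin at its foot. Leave alone.
- cork: A cork-brown stopper (28 x 26 mm) on the bench left of the photometer; origin at its foot. Leave alone.
- timer: A white bench timer (45 x 60 x 18 mm) on the bench right of the photometer; origin under its centre. Leave alone.
- marker: A white and black marker pen (130 mm long, 16 mm high) lying on the bench right of the photometer; origin under its centre. Leave alone.
- tape_roll: A cream roll of tape lying flat (68 mm across, 18 mm high) far to the right on the bench; origin under its centre. Leave alone.
- beaker: A small clear beaker (57 mm across, 69 mm tall) far to the right on the bench; origin under its centre. Leave alone.
Things that resemble listed ones, but are neither listed nor needed, are in the scene too. Of the things that look like the photometer, take the one that is farthest to the robot's right at the start.

How it is judged:
On the way, in this order (a step that is already met when the one before it is completed fails the run):
1. the carriage has been pushed in past its stop pin (value of joint carriage above 0.04 m), for 0.05 s.
2. the carriage has been let go and rests against the stop pin (value of joint carriage between 0.0345 and 0.0375 m and contact force between the fingers and carriage below 0.1 N), for 0.2 s.
3. the read key is pressed down (value of joint read_key above 0.0035 m), for 0.05 s.
At the end, for the whole second after the job is handed in: The carriage rests against its stop pin (0.0345 to 0.0375 m in), the vial stands upright in its pocket within 4 mm of the beam, and the read key has been pressed at least 3.5 mm and is up again (value of joint carriage between 0.0345 and 0.0375 m and horizontal distance between sample_center and beam below 0.004 m and angle between sample_center's own z axis and vertical below 0.12 rad and height (world z) of sample_center below 0.05 m and value of joint read_key below 0.001 m); the robot touches nothing.
It fails at once if the vial in the carriage is touched by the robot (contact force between any of the fingers, the arm and sample above 0.3 N).
It fails at once if the vial is lifted or tipped out of its pocket (height (world z) of sample_center above 0.06 m or angle between sample_center's own z axis and vertical above 0.45 rad).
It fails at once if something else on the bench is disturbed (moved more than 10 mm) (distance of any of vial_next, vial_last, cork, timer, marker, tape_roll, beaker from where it was at the start of the episode above 0.01 m).
It also fails if it takes over 40 s, if anything falls off the work surface, if the arm or the gripper's body presses on something with over 40 N, if the wrist force passes 120 N, or if a joint passes its speed limit or range.

## Working session

There is one attempt and no reset: what is moved stays moved. The work goes in short steps, Python scripts to look and compute and a tool call to move; the robot and the scene stay as the last step left them, time stands still between calls to the robot, and variables do not carry over. Pictures are saved under pics/ and viewed, at most 10 in all, crops included, and the job is handed in when it is done.

Besides the shell and the picture viewer there is one more tool, called after ">>>" as name(argument=value, ...) on one line, values as JSON. servo_tool: Moves the arm, as the interface text tells. Its arguments: {"type":"object","properties":{"targets":{"type":"string"}},"required":["targets"]}

```bash
mkdir -p pics; python3 - <<'E'
from workcell import bot
import cv2
for n in("side","top"):
    cv2.imwrite(f"pics/{n}0.png",bot.camera(n)); c=bot.get_calibration(n); print(n,c)
s=bot.get_state();print({k:s[k] for k in("clock","position","orientation","gripper_width")})
E
```

```text
side {'fx': 370.0192442615563, 'fy': 370.0192442615563, 'cx': 252.32531724753423, 'cy': 191.58845980615735, 'R': array([[-9.99187837e-01,  4.02901587e-02,  6.08482126e-04],
       [ 1.73583895e-02,  4.44014170e-01, -8.95851608e-01],
       [-3.63641781e-02, -8.95113468e-01, -4.44352930e-01]]), 't': array([0.50093425, 0.01430694, 1.62376573])}
top {'fx': 446.4019019151089, 'fy': 446.4019019151089, 'cx': 249.3350252022181, 'cy': 194.8756059220148, 'R': array([[-4.81213241e-03, -9.99988421e-01, -1.78443651e-05],
       [-9.83911257e-01,  4.73795303e-03, -1.78595043e-01],
       [ 1.78593059e-01, -8.41865722e-04, -9.83922665e-01]]), 't': array([0.13542331, 0.52796075, 1.69949672])}
{'clock': 0.1, 'position': array([0.21100745, 0.58770859, 0.22155819]), 'orientation': array([ 1.71548563e-01,  9.85175269e-01, -8.46672529e-04, -2.49572622e-04]), 'gripper_width': 0.08727230233291608}
```

View pics/top0.png

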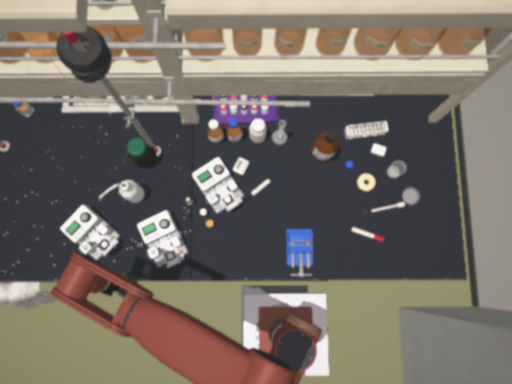

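View pics/side0.png

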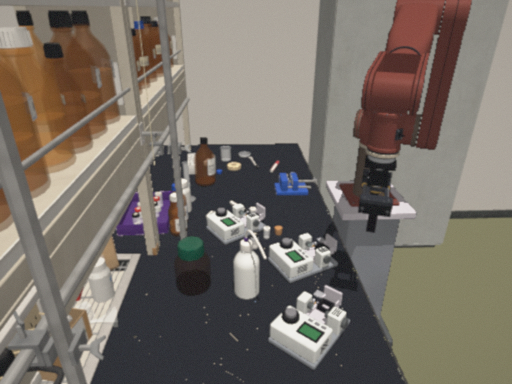

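Candidates for the photometer in the top view are at (90,232), (162,238) and (218,185). Right in the picture is the robot's right, so I choose (218,185), which has the timer and marker on its right and the vials and cork on its left. I'll check it in a close crop.

```bash
python3 - <<'E'
import cv2,numpy as np
a=cv2.imread("pics/top0.png")[145:235,180:280]; b=cv2.imread("pics/side0.png")[185:255,195:295]
a=cv2.resize(a,None,fx=6,fy=6,interpolation=cv2.INTER_CUBIC)
cv2.imwrite("pics/ct.png",a)
cv2.imwrite("pics/cs.png",cv2.resize(b,None,fx=7,fy=7,interpolation=cv2.INTER_CUBIC))
E
```

```text
(no output)
```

View pics/ct.png

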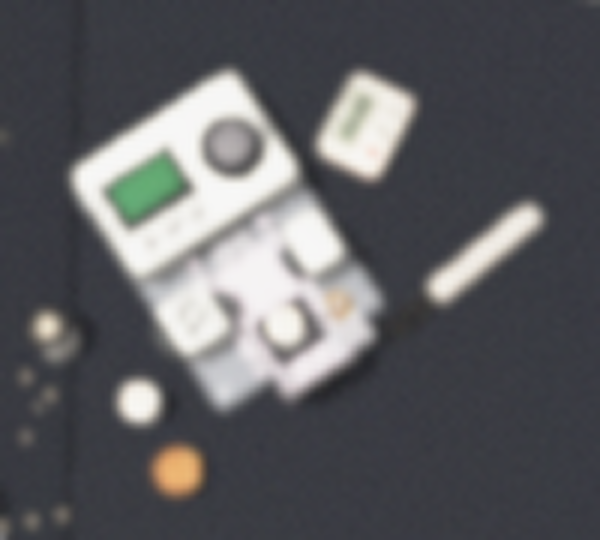

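View pics/cs.png

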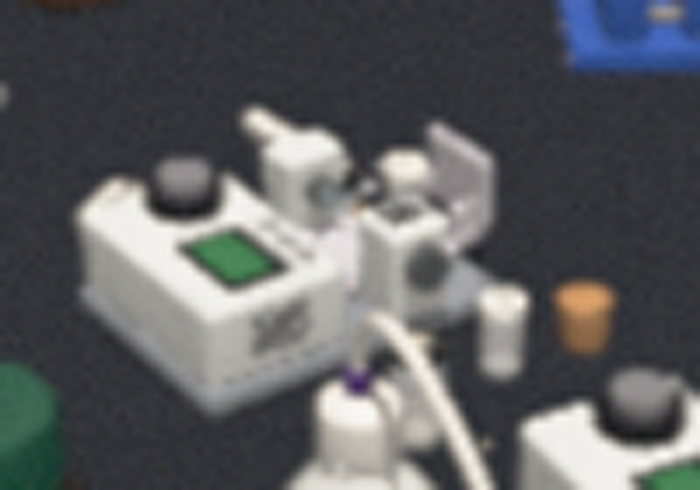

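The close crop matches the description: read key at crop (233,147), sample cap at (287,328), brass bushing at (340,303), push plate at lower right (330,375). Next I fit the pose.

```bash
cat > h.py <<'E'
import numpy as np
from workcell import bot
from scipy.optimize import least_squares
def proj(n,X):
    c=bot.get_calibration(n); Y=np.atleast_2d(X)@c["R"].T+c["t"]
    return np.c_[c["fx"]*Y[:,0]/Y[:,2]+c["cx"], c["fy"]*Y[:,1]/Y[:,2]+c["cy"]]
def world(p,L):
    c,s=np.cos(p[2]),np.sin(p[2]); L=np.atleast_2d(L)
    return np.c_[p[0]+c*L[:,0]-s*L[:,1],p[1]+s*L[:,0]+c*L[:,1],L[:,2]]
E
python3 - <<'E'
from h import *
ct=lambda a:(np.array(a,float)+.5)/6-.5+[180,145]
cs=lambda a:(np.array(a,float)+.5)/7-.5+[195,185]
T=ct([[70,175],[233,67],[302,178],[140,280],[287,328],[233,147],[220,412],[340,303]])
S=cs([[185,172],[408,163],[212,415]])
def f(q):
    p=q[:3];w,vx,kx,ky=q[3:]
    A=world(p,[[.103,w,.064],[.103,-w,.064],[.019,-w,.064],[.019,w,.064],[vx,0,.068],[kx,ky,.085],[-.077,.065,.018],[-.062,-.037,.030]])
    B=world(p,[[kx,ky,.085],[vx,0,.068],[.105,.065,0]])
    return np.r_[(proj("top",A)-T).ravel(),(proj("side",B)-S).ravel()]
r=least_squares(f,[.43,.07,.5,.063,-.06,.06,-.035],loss="soft_l1")
print(r.x.round(4)); print(f(r.x).reshape(-1,2).round(2))
p=r.x[:3];vx,kx,ky=r.x[4:]
print("plate",world(p,[vx-.042,0,.048]),"key",world(p,[kx,ky,.085]),"vial",world(p,[vx,0,.047]))
print("timer? tool yaw", bot.get_state()["orientation"])
E
```

```text
[ 0.5597  0.2503  0.5794  0.063  -0.061   0.0557 -0.0331]
[[ 0.03 -0.18]
 [-0.02  0.6 ]
 [ 0.11 -0.54]
 [-0.12 -0.07]
 [ 0.17 -0.14]
 [-0.27 -0.15]
 [ 0.35  0.28]
 [-0.21  0.78]
 [ 0.13 -0.57]
 [-0.14 -0.58]
 [-0.32  1.54]]
plate [[0.47353837 0.19395092 0.048     ]] key [[0.62440344 0.2530922  0.085     ]] vial [[0.50868351 0.21694699 0.047     ]]
timer? tool yaw [ 1.71548563e-01  9.85175269e-01 -8.46672529e-04 -2.49572622e-04]
```

>>> servo_tool(targets="-3.4 -3.3 0 0 0 -0.09 0; -6.9 -6.6 0 0 0 -0.18 0; -10.3 -9.9 0 0 0 -0.28 0; -13.8 -13.2 0 0 0 -0.37 0; -17.2 -16.5 0 0 0 -0.46 0; -20.6 -19.8 0 0 0 -0.55 0; -24.1 -23.1 0 0 0 -0.65 0; -27.5 -26.4 0 0 0 -0.74 0; -31 -29.7 0 0 0 -0.83 0; -34.4 -33 0 0 0 -0.925 0")

```text
clock: 1.1
position: [0.4238, 0.1595, 0.2224]
orientation: [-0.288, 0.958, 0.0, 0.0]
contact_force: [1.3, 0.6, 0.5]
gripper_width: 0.015
grip_force: 0.0
```

```bash
cat >> h.py <<'E'
P=np.array([.5597,.2503,.5794])
def tool(targets):
    """photometer-frame TCP, yaw error, and shifts in tool axes (cm) to photometer-frame targets"""
    from scipy.spatial.transform import Rotation as Ro
    s=bot.get_state(); R=Ro.from_quat(s["orientation"]).as_matrix(); t=s["position"]
    c,n=np.cos(P[2]),np.sin(P[2]); d=t-[P[0],P[1],0]
    print("t",s["clock"],"loc mm",(1e3*np.array([c*d[0]+n*d[1],-n*d[0]+c*d[1],t[2]])).round(1),"F",np.round(s["contact_force"],2),"w",round(s["gripper_width"],4))
    W=Ro.from_euler("z",P[2]+np.pi).as_matrix()@np.diag([1,-1,-1.])
    print("turn",Ro.from_matrix(R.T@W).as_rotvec().round(3))
    for L in targets: print(L,"->",(100*R.T@(world(P,L)[0]-t)).round(2))
E
python3 -c "
from h import *
tool([[-.165,0,.045]])
print(bot.get_state()['joint_positions'].round(2))"
```

```text
t 1.1 loc mm [-163.5   -1.6  222.4] F [1.31 0.55 0.49] w 0.015
turn [0.    0.    0.005]
[-0.165, 0, 0.045] -> [ 0.15  0.16 17.74]
[ 0.19 -0.2   1.95  0.    1.39 -1.97]
```

>>> servo_tool(targets="0.1 0.1 3.5 0 0 0 0; 0.1 0.1 7 0 0 0 0; 0.1 0.1 10.5 0 0 0 0; 0.1 0.1 14 0 0 0 0; 0.1 0.1 16.5 0 0 0 0; 0.1 0.1 17.7 0 0 0 0; 0.1 0.1 17.7 0 0 0 0; 0.1 0.1 17.7 0 0 0 0")

```text
clock: 1.9
position: [0.4227, 0.1618, 0.0464]
orientation: [-0.286, 0.958, -0.0, 0.0]
contact_force: [0.2, -0.0, 0.5]
gripper_width: 0.0003
grip_force: 0.0
```

```bash
python3 - <<'E'
from h import *
import cv2
tool([[-.112,0,.045]])
a=cv2.resize(bot.camera("top")[155:235,180:260],None,fx=5,fy=5,interpolation=cv2.INTER_CUBIC)
b=cv2.resize(bot.camera("side")[185:265,205:285],None,fx=5,fy=5,interpolation=cv2.INTER_CUBIC)
cv2.imwrite("pics/c1.png",np.hstack([a,b]))
E
```

```text
t 1.9 loc mm [-163.1    0.9   46.4] F [ 0.16 -0.02  0.45] w 0.0003
turn [-0.     0.001  0.001]
[-0.112, 0, 0.045] -> [-5.11 -0.1   0.14]
```

View pics/c1.png

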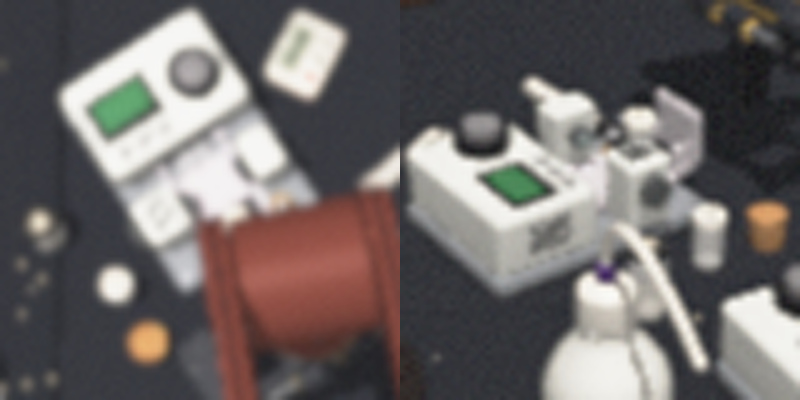

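The picture shows the gripper as a dark form just in front of the push plate, at (720,90) in the right half. Nothing else is near it. I'll close in until I feel contact.

>>> servo_tool(targets="-1.5 -0.1 0.1 0 0 0 0; -3 -0.1 0.1 0 0 0 0; -4 -0.1 0.1 0 0 0 0; -4.5 -0.1 0.1 0 0 0 0; -4.8 -0.1 0.1 0 0 0 0; -5.1 -0.1 0.1 0 0 0 0; -5.4 -0.1 0.1 0 0 0 0; -5.4 -0.1 0.1 0 0 0 0; -5.4 -0.1 0.1 0 0 0 0")

```text
clock: 2.9
position: [0.4676, 0.1903, 0.0444]
orientation: [-0.286, 0.958, 0.0, -0.0]
contact_force: [-0.2, 0.0, 0.1]
gripper_width: 0.0005
grip_force: 0.0
```

```bash
python3 -c "
from h import *
tool([[-.0685,0,.045]])"
```

```text
t 2.9 loc mm [-109.9    0.2   44.4] F [-0.2   0.04  0.06] w 0.0005
turn [ 0.    -0.     0.001]
[-0.0685, 0, 0.045] -> [-4.14 -0.03 -0.06]
```

>>> servo_tool(targets="-0.3 0 0 0 0 0 0; -0.6 0 0 0 0 0 0; -0.6 0 0 0 0 0 0")

```text
clock: 3.2
position: [0.4721, 0.1933, 0.0443]
orientation: [-0.286, 0.958, -0.0, -0.001]
contact_force: [-3.9, -3.1, 2.8]
gripper_width: 0.0007
grip_force: 2.4
```

>>> servo_tool(targets="-0.5 0 0 0 0 0 0; -1 0 0 0 0 0 0; -1.5 0 0 0 0 0 0; -2 0 0 0 0 0 0; -2.5 0 0 0 0 0 0; -3 0 0 0 0 0 0; -3.4 0 0 0 0 0 0")

```text
clock: 3.9
position: [0.4995, 0.2114, 0.0438]
orientation: [-0.286, 0.958, -0.0, -0.002]
contact_force: [-7.2, -4.5, 4.9]
gripper_width: 0.0004
grip_force: 4.2
```

>>> servo_tool(targets="-0.4 0 0 0 0 0 0; -0.8 0 0 0 0 0 0; -1 0 0 0 0 0 0; -1 0 0 0 0 0 0; -1 0 0 0 0 0 0")

```text
clock: 4.4
position: [0.5081, 0.2171, 0.0439]
orientation: [-0.286, 0.958, -0.0, -0.002]
contact_force: [-4.7, -2.7, 3.1]
gripper_width: 0.0005
grip_force: 3.4
```

```bash
python3 -c "
from h import *
tool([[-.0685,0,.045]])"
```

```text
t 4.4 loc mm [-61.4   0.5  43.9] F [-4.66 -2.69  3.06] w 0.0005
turn [ 0.001 -0.004  0.001]
[-0.0685, 0, 0.045] -> [ 0.71 -0.05 -0.11]
```

>>> servo_tool(targets="-0.2 0 0 0 0 0 0; -0.2 0 0 0 0 0 0; 0 0 0 0 0 0 0; 0.3 0 0 0 0 0 0; 0.6 0 0 0 0 0 0; 0.9 0 0 0 0 0 0; 1.2 0 0 0 0 0 0; 1.6 0 0 0 0 0 0; 2.5 0 0 0 0 0 0; 4 0 0 0 0 0 0")

```text
clock: 5.4
position: [0.4768, 0.196, 0.045]
orientation: [-0.286, 0.958, 0.0, 0.001]
contact_force: [-0.7, -0.1, -0.0]
gripper_width: 0.0002
grip_force: 0.0
```

>>> servo_tool(targets="0.5 0 0 0 0 0 0; 1 0 -2 0 0 0 0; 1 0 -6 0 0 0 0; 1 0 -10 0 0 0 0; 1 0 -13 0 0 0 0; 1 0 -13 0 0 0 0")

```text
clock: 6.0
position: [0.4715, 0.1914, 0.1804]
orientation: [-0.286, 0.958, -0.0, 0.005]
contact_force: [0.4, 0.0, -0.0]
gripper_width: 0.0003
grip_force: 0.0
```

```bash
python3 - <<'E'
from h import *
import cv2
tool([[.0557,-.0331,.14],[.0557,-.0331,.085]])
a=cv2.resize(bot.camera("top")[155:235,180:260],None,fx=5,fy=5,interpolation=cv2.INTER_CUBIC)
b=cv2.resize(bot.camera("side")[185:265,205:285],None,fx=5,fy=5,interpolation=cv2.INTER_CUBIC)
cv2.imwrite("pics/c2.png",np.hstack([a,b]))
print("expected cap px side crop, c=0/.036/.052:",[((proj("side",world(P,[-.061+c,0,.068]))[0]-[205,185])*5+[400,0]).round() for c in(0,.036,.052)])
E
```

```text
t 6.0 loc mm [-106.1   -1.   180.4] F [ 0.42  0.04 -0.  ] w 0.0003
turn [-0.004  0.01   0.001]
[0.0557, -0.0331, 0.14] -> [-16.13  -3.21   4.22]
[0.0557, -0.0331, 0.085] -> [-16.08  -3.19   9.72]
expected cap px side crop, c=0/.036/.052: [array([639., 111.]), array([599., 125.]), array([581., 131.])]
```

View pics/c2.png

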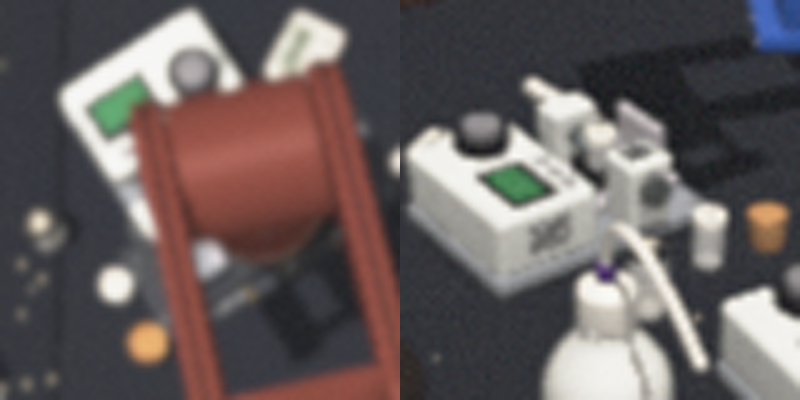

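The white cap now sits at (600,130) between the heads, as expected for the carriage resting on the pin. Next is the read key.

>>> servo_tool(targets="-4 -0.8 0 0 0 0 0; -8 -1.6 0 0 0 0 0; -12 -2.4 1.5 0 0 0 0; -15 -3 3 0 0 0 0; -16.1 -3.2 4.2 0 0 0 0; -16.1 -3.2 5.5 0 0 0 0; -16.1 -3.2 7 0 0 0 0; -16.1 -3.2 8.3 0 0 0 0; -16.1 -3.2 9 0 0 0 0; -16.1 -3.2 9 0 0 0 0")

```text
clock: 7.1
position: [0.6187, 0.2515, 0.0835]
orientation: [-0.286, 0.958, 0.0, -0.001]
contact_force: [-1.9, -0.8, 2.5]
gripper_width: 0.0003
grip_force: 1.2
```

```bash
python3 -c "
from h import *
tool([[.0557,-.0331,.085],[.0557,-.0331,.080]])"
```

```text
t 7.1 loc mm [ 50.  -31.3  83.5] F [-1.92 -0.76  2.53] w 0.0003
turn [ 0.001 -0.002  0.001]
[0.0557, -0.0331, 0.085] -> [-0.57 -0.18 -0.15]
[0.0557, -0.0331, 0.08] -> [-0.57 -0.18  0.35]
```

>>> servo_tool(targets="0 0 0.2 0 0 0 0; 0 0 0.4 0 0 0 0; 0 0 0.5 0 0 0 0; 0 0 0.5 0 0 0 0; 0 0 0.5 0 0 0 0")

```text
clock: 7.6
position: [0.6205, 0.252, 0.0804]
orientation: [-0.286, 0.958, -0.0, 0.001]
contact_force: [-3.0, -0.8, 5.4]
gripper_width: 0.0002
grip_force: 2.8
```

>>> servo_tool(targets="0 0 0.2 0 0 0 0; 0 0 0.3 0 0 0 0; 0 0 0.3 0 0 0 0")

```text
clock: 7.9
position: [0.6206, 0.2521, 0.0801]
orientation: [-0.286, 0.958, -0.0, 0.001]
contact_force: [-9.6, -4.1, 18.5]
gripper_width: 0.0003
grip_force: 9.8
```

The force has risen to 18 N with no further travel, so the key is fully down. I'll retreat.

>>> servo_tool(targets="0 0 -0.5 0 0 0 0; 0 0 -1.5 0 0 0 0; 0 0 -4 0 0 0 0; 0 0 -7 0 0 0 0; 4 0 -10 0 0 0 0; 8 0 -12 0 0 0 0; 12 0 -14 0 0 0 0; 16 0 -14 0 0 0 0; 20 0 -14 0 0 0 0; 20 0 -14 0 0 0 0")

```text
clock: 8.9
position: [0.4488, 0.1406, 0.2156]
orientation: [-0.286, 0.958, -0.0, -0.001]
contact_force: [0.6, -0.3, -0.7]
gripper_width: 0.0006
grip_force: 0.0
```

```bash
python3 - <<'E'
from h import *
import cv2
tool([])
a=cv2.resize(bot.camera("top")[145:235,180:280],None,fx=4,fy=4,interpolation=cv2.INTER_CUBIC)
b=cv2.resize(bot.camera("side")[175:265,195:295],None,fx=4,fy=4,interpolation=cv2.INTER_CUBIC)
cv2.imwrite("pics/c3.png",np.hstack([a,b]))
print([((proj("side",world(P,[-.061+c,0,.068]))[0]-[195,175])*4+[400,0]).round() for c in(0,.036,.052)])
E
```

```text
t 8.9 loc mm [-152.8  -31.1  215.6] F [ 0.57 -0.26 -0.74] w 0.0006
turn [ 0.001 -0.003 -0.   ]
[array([631., 129.]), array([599., 140.]), array([585., 145.])]
```

View pics/c3.png

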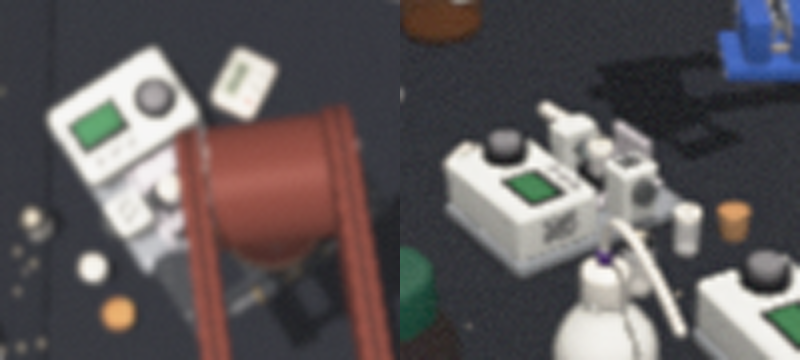

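The vial cap is at (600,145), in the beam. The key is up at (507,140), the bench is undisturbed and the arm is clear.

```bash
python3 -c "
from workcell import bot
print(bot.job_done())"
```

```text
the job is handed in; nothing more can be done
None
```

I pushed the carriage past the stop pin and it came back to rest against it with the vial in the beam; I then pressed the read key fully down, it came back up, and I handed in the job (the verdict was not shown).

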